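Sound the drilled holes of a test block

ROBOT

A 7-joint arm with a two-finger parallel gripper is mounted at the origin on the work surface. World frame = base frame: x ahead of the robot, y to its left, z up, the work surface at z = 0. Lengths are in m, angles in rad, forces in N, time in s.
With the tool pointing down it reaches from about 0.4 to 0.9 m from the base axis. Payload 5.5 kg.
Tool frame: the origin (TCP) lies at the very end of the fingers, on their centre line; the grasp point (between the pads) lies 19 mm behind it; z points along the fingers, y is the line along which they close (so a half turn about z gives the same grasp; the last joint's range is limited). The gripper opens to 92 mm and grips with 3 to 60 N. Pads are 19 mm wide; open, the fingers measure 130 mm over their backs; the gripper's body (75 mm by 190 mm) begins 47 mm behind the grasp point.
Start: joints at [1.39, 0.501, -0.427, 1.55, 0.221, 1.138, -0.21], TCP at [0.279, -0.587, 0.2] pointing down, gripper open.
Joint ranges: [-2.88, 2.88], [-0.31, 2.03], [-1.54, 1.56], [0.2, 2.42], [-1.41, 4.55], [0.19, 2.02], [-2.57, 2.57]. Speed limits (rad/s): [2.57, 2.57, 3.14, 3.14, 3.14, 3.14, 3.14].

INTERFACE

Orientations are given as [roll, pitch, yaw] about the fixed x, y, z axes, in that order (R = Rz(yaw) Ry(pitch) Rx(roll)).
In Python, from station import robot, read_camera, camera_model, ticket gives the robot as it stands.
- The arm moves only by the tool drive_tool, never from a script. Its argument "increments" is a list of rows, each an object of numbers: "x", "y", "z": the shift along the tool's x, y, z in m; "yaw": the turn about the tool's z in rad. A call has 1 to 12 rows; each row is the pose to reach, as a shift and turn from the pose commanded when the call began, along the tool's axes at that moment; what a row does not reach only later rows make up. A row lasts 1/8 s, in which the tool goes at most 62.5 mm and 10.7 degrees, less where a joint would pass 70% of its speed; a pose out of reach is approached as far as the arm can. A call with a gripper value outside its range is refused whole. "gripper" is the opening, from -1 (shut) to 1 (fully open), set as the call begins (left out, the last holds). The fingers move at their own pace and stop on an object; "squeeze" is the grip in N (left out, the last holds). Time passes only in rows, so rows that repeat a pose let the fingers close. It gives the time, the measured TCP pose, the force, the opening and the grip force at its end, in the units of the state.
- robot.get_state(): the state, without advancing time (a new reading comes with each control period).
- read_camera(name): name is "scene" or "top" or "wrist"; returns the picture (480x640x3 uint8, blue, green, red); there is no depth.
- camera_model(name): a dict with "camera_matrix" (3x3 intrinsics, pixels), "rvec" (rotation vector, rad) and "tvec" (3), from world to camera coordinates, as OpenCV has them. Camera axes: x right, y down, z forward; pixel columns grow to the right and rows downward; lengths in m; the calibration is good to about 2 mm. The wrist camera is an equidistant fisheye: a pixel r from the principal point sees the ray r / f radians off the axis. A picture is of the moment at which its call begins: read the wrist's pose just before it. camera_model takes no time and is no camera call; for the wrist camera it gives the pose at the moment of the call.
- ticket.sign_off(): hands the job in; it is judged then, once.
The state is a dict: "clock": time; "joint_positions": joint angles; "qvel": joint speeds; "effort": joint torques, N m; "tool_pos": TCP position; "ee_rot": TCP orientation; "wrist_force": force on the tool from outside, world axes, zero at the start; "moment": the same for the moment, N m; "width": opening from 0.0 (shut) to 1.0 (fully open); "grip_force": force on a finger pad.
Only numpy, scipy, OpenCV 4.12 (cv2) and the standard library are available. Lean on these libraries where they do the work, as an engineer would, in place of code of your own. Each camera call takes 0.05 s, during which the arm holds its last target. There are 200 camera calls.

TASK

The concrete test block on the shop counter has three drilled blind holes in a row, each of a different depth. Take the depth rod out of its wooden stand and sound all three in order, starting with the hole next to the block's low step and going along the row, each time lowering the rod gently until it rests on the hole's bottom. Then leave the rod standing on the bottom of the deepest hole, where the longest anchor will go, and let go of it; push nothing else on the counter about.

Things in the scene. Friction and masses are not known exactly. Their poses are not given: they have to be found in the camera images.
- block: grey concrete block, fixed to the counter. Main part 80 mm along its x, 160 mm along its y, 70 mm tall; a low step 40 mm long and 35 mm tall continues it at its +y end. Origin at the underside, at the centre of the main part; z up. Three vertical round blind holes of 12 mm diameter with 1 mm chamfers, in a row along y, 50 mm apart. Their bottoms are flat and out of sight: depths lie between 25 and 50 mm, one is the deepest by at least 6 mm, and which it is differs each time.
- hole_1 (a point): centre of the mouth (top face of the block) of the first hole, the one next to the low step, at y = +50 mm of the block
- hole_2 (a point): centre of the mouth of the middle hole, at y = 0 of the block
- hole_3 (a point): centre of the mouth of the last hole, farthest from the step, at y = -50 mm of the block
- rod_head (a point): middle of the depth rod's round dark head, 22 mm diameter, 35 mm tall, on top of a plain steel bar of 10 mm diameter with a 2 mm chamfer at its foot. Loose, about 0.15 kg, standing (it may lean by up to 2 degrees) in its stand at the start; z points up along the rod.
- rod_tip (a point): centre of the rod's foot with the bar fully out, 137.5 mm below the middle of the head (120 mm of bar show). The bar is sprung in the head: it starts to slide up into it at 2 N of push, yields 1 mm per further newton and goes solid after 12 mm; under the rod's own weight it stays fully out. More than 15 N on the foot is too hard.
- stand: wooden block 70 x 70 x 46 mm with an 11 mm hole 38 mm deep at its centre, in which the rod stands at the start; fixed. Origin at the centre of its underside.
- tin_mid (a point): centre of a bystander, loose: closed paint tin, 84 mm across, 85 mm tall
- tape_mid (a point): centre of a bystander, loose: roll of aluminium tape lying flat, 100 mm across, 48 mm tall
- carton_mid (a point): centre of a bystander, loose: small cardboard box 90 x 120 x 50 mm
- wrench_mid (a point): centre of a bystander, loose: spanner lying flat
- driver_mid (a point): centre of a bystander, loose: screwdriver lying flat
- spray_mid (a point): centre of a bystander, loose: upright spray can, 52 mm across, 120 mm tall
- anchor_mid (a point): centre of a bystander, loose: steel anchor bolt lying flat, 78 mm long, 20 mm head
There are look-alikes about, which are no part of the job. Leave any yellow look-alike of the part that bears rod_head alone. What is shaped like the block but turquoise is not meant.

How it is judged:
By the outcome, as a careful person would: the job done as asked, in the order asked, and still so for the second after the job is handed in, with the robot touching nothing.
It also fails if it takes over 72 s, if anything falls off the work surface, if the arm or the gripper's body presses on something with over 40 N, if the wrist force passes 120 N, or if a joint passes its speed limit or range.

## Working session

There is one attempt and no reset: what is moved stays moved. The work goes in short steps, Python scripts to look and compute and a tool call to move; the robot and the scene stay as the last step left them, time stands still between calls to the robot, and variables do not carry over. Pictures are saved under pics/ and viewed, at most 10 in all, crops included, and the job is handed in when it is done.

Besides the shell and the picture viewer there is one more tool, called after "Request:" by a JSON object that holds its "name" and its "arguments". drive_tool: Moves the arm, as the interface text tells. Its arguments: {"type":"object","properties":{"increments":{"type":"array"},"gripper":{"type":"number"},"squeeze":{"type":"number"}},"required":["increments"]}

```bash
mkdir -p pics
cat > h.py <<'E'
import numpy as np, cv2
from station import robot, read_camera, camera_model, ticket
from scipy.spatial.transform import Rotation as R
def ray(name,px,m=None):
    m=m or camera_model(name); K=np.array(m["camera_matrix"],float)
    Rm=cv2.Rodrigues(np.array(m["rvec"],float))[0]; t=np.array(m["tvec"],float).ravel()
    u=(px[0]-K[0,2])/K[0,0]; v=(px[1]-K[1,2])/K[1,1]
    if name=="wrist":
        r=np.hypot(u,v); s=np.sin(r)/r if r>1e-9 else 1; d=np.array([u*s,v*s,np.cos(r)])
    else: d=np.array([u,v,1.])
    return -Rm.T@t, Rm.T@d/np.linalg.norm(d)
def onz(name,px,z,m=None):
    c,d=ray(name,px,m); return c+d*(z-c[2])/d[2]
def proj(name,P,m=None):
    m=m or camera_model(name); K=np.array(m["camera_matrix"],float)
    p=cv2.Rodrigues(np.array(m["rvec"],float))[0]@np.array(P,float)+np.array(m["tvec"],float).ravel()
    if name=="wrist":
        n=np.hypot(p[0],p[1]); th=np.arctan2(n,p[2]); return K[:2,2]+np.array([K[0,0]*p[0],K[1,1]*p[1]])*th/max(n,1e-9)
    return K[:2,2]+np.array([K[0,0],K[1,1]])*p[:2]/p[2]
def tri(a,pa,b,pb,ma=None,mb=None):
    c1,d1=ray(a,pa,ma);c2,d2=ray(b,pb,mb)
    s=np.linalg.lstsq(np.c_[d1,-d2],c2-c1,rcond=None)[0]
    p,q=c1+d1*s[0],c2+d2*s[1]; return (p+q)/2,np.linalg.norm(p-q)
E
python3 - <<'E'
from h import *
np.set_printoptions(precision=4,suppress=True)
for n in("scene","top","wrist"):
    cv2.imwrite(f"pics/{n}0.png",read_camera(n)); print(n,ray(n,(320,240)),camera_model(n)["camera_matrix"])
s=robot.get_state();print(s["clock"],s["tool_pos"],s["ee_rot"],s["wrist_force"])
E
```

```text
scene (array([ 1.3048, -0.5376,  0.6781]), array([-0.6953,  0.4894, -0.5264])) [[561.3021   0.     316.4415]
 [  0.     561.3021 243.2669]
 [  0.       0.       1.    ]]
top (array([ 0.4608, -0.0194,  0.9928]), array([ 0.0908, -0.0135, -0.9958])) [[452.0536   0.     318.389 ]
 [  0.     452.0536 234.3151]
 [  0.       0.       1.    ]]
wrist (array([ 0.3382, -0.5578,  0.3836]), array([-0.223 , -0.0946, -0.9702])) [[371.6483   0.     323.0206]
 [  0.     371.6483 241.7445]
 [  0.       0.       1.    ]]
0.15 [ 0.2788 -0.5866  0.1993] [-3.1402 -0.0001  0.4438] [-0.06    0.6706 -0.1701]
```

View pics/scene0.png

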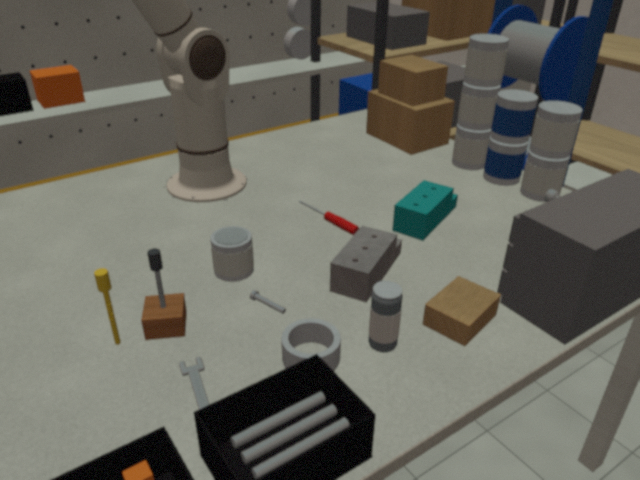

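View pics/top0.png

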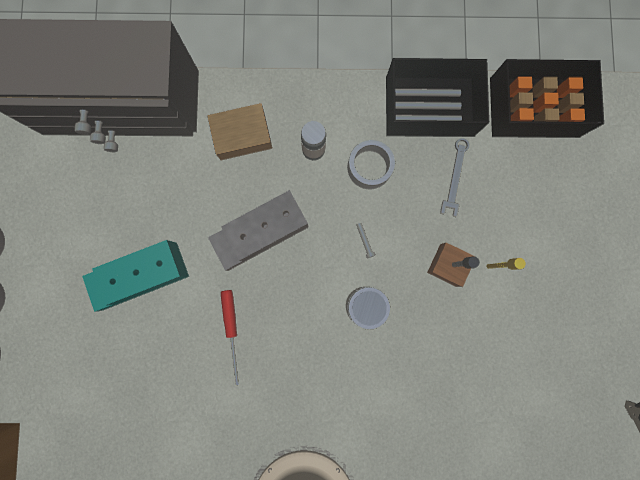

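Scene: the rod candidates are the dark head (scene 155,260; top 471,262), which stands in the wooden stand, and the yellow look-alike (scene 103,280; top 519,264). The block candidates are grey (top 265,230) and turquoise (top 135,272). I choose the dark head and the grey block. Its step is at the left end in the top view, so hole_1 is about (243,236), hole_2 (264,225) and hole_3 (286,213).

Run:
```python
from h import *
np.set_printoptions(precision=4,suppress=True)
t=cv2.imread("pics/top0.png"); s=cv2.imread("pics/scene0.png")
# holes: dark blobs in top
g=cv2.cvtColor(t,cv2.COLOR_BGR2GRAY)
H=[]
for p in((243,236),(264,225),(286,213)):
    w=g[p[1]-8:p[1]+9,p[0]-8:p[0]+9].astype(float); W=np.clip(75-w,0,None)
    yy,xx=np.mgrid[-8:9,-8:9]; c=np.array(p)+[(W*xx).sum()/W.sum(),(W*yy).sum()/W.sum()]
    P=onz("top",c,.07);H.append(P);print("hole",c,w.min(),P)
d=H[0]-H[2];print("spacing",np.linalg.norm(d)*1e3,"yaw of block +y",np.degrees(np.arctan2(d[1],d[0])))
# head blobs
def blob(im,box):
    x0,y0,x1,y1=box; m=(im[y0:y1,x0:x1].max(2)<75).astype(np.uint8)
    n,l,st,c=cv2.connectedComponentsWithStats(m); i=1+np.argmax(st[1:,4]); return c[i]+[x0,y0],st[i]
ct,st=blob(t,(462,250,486,275)); cs,ss=blob(s,(140,240,170,275))
print(ct,st,cs,ss); print("head",tri("top",ct,"scene",cs))
# stand top face centroid in scene/top : brown mask
for im,n in((t,"top"),(s,"scene")):
    hsv=cv2.cvtColor(im,cv2.COLOR_BGR2HSV); m=cv2.inRange(hsv,(0,60,50),(15,255,200))
    k,l,q,c=cv2.connectedComponentsWithStats(m)
    for i in range(1,k):
        if q[i,4]>300: print(n,q[i],c[i])
a=cv2.resize(t[225:295,420:540],None,fx=5,fy=5,interpolation=2); b=cv2.resize(s[235:345,85:205],None,fx=3.18,fy=3.18,interpolation=2)
b=cv2.resize(b,(400,350));a=cv2.resize(a,(400,240)); 
c=cv2.resize(t[180:280,200:320],(400,333)); out=np.zeros((590,800,3),np.uint8); out[:240,:400]=a; out[:350,400:]=b; out[250:583,:400]=c
cv2.imwrite("pics/crop1.png",out)
```

```text
hole [241.9444 236.0333] 65.0 [0.552 0.128 0.07 ]
hole [263.1111 224.0952] 64.0 [0.5769 0.0851 0.07  ]
hole [285.1111 211.4667] 61.0 [0.6035 0.0403 0.07  ]
spacing 101.66178702282589 yaw of block +y 120.4370366302416
[466.0986 262.3099] [ 0  7 10 11 71] [154.792 260.284] [  8   9  14  26 250]
head (array([ 0.4968, -0.3094,  0.1422]), np.float64(0.005475590229414032))
top [ 509   76   76   46 2225] [545.7389  99.7515]
top [ 428  243   47   44 1126] [449.7274 264.6377]
top [221 290  16  48 565] [228.3947 313.1929]
top [  0 423  19  57 712] [  8.434  450.2444]
scene [ 419    0   76   39 1260] [457.0587  17.7222]
scene [ 378   62   70   43 1103] [411.437   83.7579]
scene [  29   64   56   45 1948] [57.0205 85.1134]
scene [ 367   93   89   59 1832] [409.036  123.5076]
scene [324 211  35  24 360] [340.8556 222.2389]
scene [ 142  293   44   47 1727] [163.8263 316.4574]
scene [424 300  74  44 654] [456.1498 323.4985]
scene [121 459  34  21 481] [138.262  471.4532]
```

View pics/crop1.png

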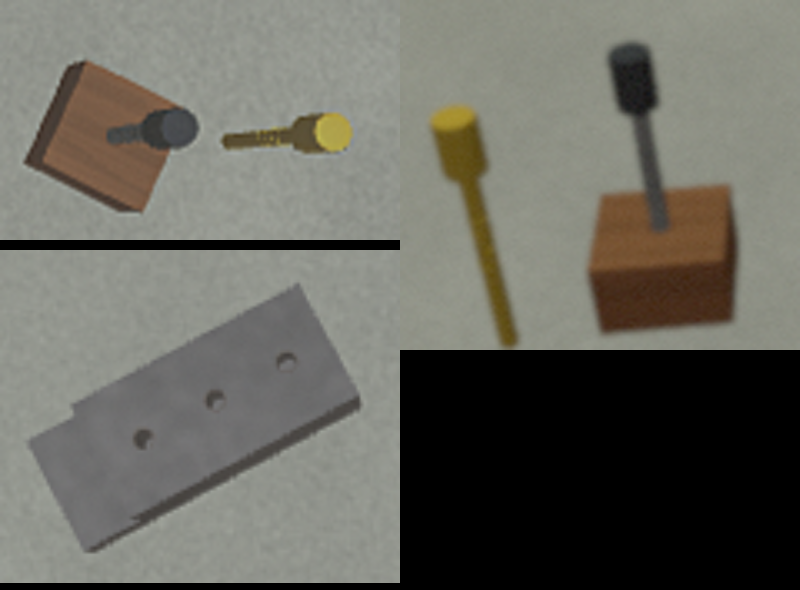

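Crop confirms: the dark-headed rod is in the wooden stand, the yellow one beside it is left alone, and the block's low step is at its left (top view) end.

```bash
cat >> h.py <<'E'
def delta(P,yaw=None):
    s=robot.get_state(); M=R.from_euler("xyz",s["ee_rot"]).as_matrix()
    d=M.T@(np.array(P)-s["tool_pos"]); print("tool delta",d.round(4),"yaw tool",None if yaw is None else -(yaw-s["ee_rot"][2]))
E
python3 - <<'E'
from h import *
np.set_printoptions(precision=4,suppress=True)
print("head",onz("top",(474,262),.163), "scene", onz("scene",(140+ 90/400*0+14.3,259.5),.1455),"yellow",onz("top",(519.5,264),.155))
print("stand hole", onz("top",(454,264.5),.046),onz("scene",(85+258*.3,235+228*110/350),.046))
h=onz("top",(474,262),.163); delta([h[0],h[1],.25],np.pi/2)
E
```

```text
head [ 0.4977 -0.3144  0.163 ] scene [ 0.4968 -0.3127  0.1455] yellow [ 0.4948 -0.402   0.155 ]
stand hole [ 0.4974 -0.3137  0.046 ] [ 0.4996 -0.3138  0.046 ]
tool delta [ 0.3145 -0.1519 -0.0504] yaw tool -1.1269678099202602
```

Request:
{"name": "drive_tool", "arguments": {"increments": [{"x": 0.02, "y": -0.01, "z": -0.05, "yaw": -0.18}, {"x": 0.07, "y": -0.034, "z": -0.05, "yaw": -0.36}, {"x": 0.12, "y": -0.058, "z": -0.05, "yaw": -0.54}, {"x": 0.17, "y": -0.082, "z": -0.05, "yaw": -0.72}, {"x": 0.22, "y": -0.106, "z": -0.05, "yaw": -0.9}, {"x": 0.27, "y": -0.13, "z": -0.05, "yaw": -1.05}, {"x": 0.3145, "y": -0.152, "z": -0.05, "yaw": -1.127}, {"x": 0.3145, "y": -0.152, "z": -0.05, "yaw": -1.127}, {"x": 0.3145, "y": -0.152, "z": -0.05, "yaw": -1.127}, {"x": 0.3145, "y": -0.152, "z": -0.05, "yaw": -1.127}], "gripper": 0.2, "squeeze": 25}}

```text
clock: 1.4
tool_pos: [0.4967, -0.3164, 0.2498]
ee_rot: [-3.141, 0.0, 1.568]
wrist_force: [1.0, 0.2, 0.5]
width: 0.599
grip_force: 0.0
```

Run:
```python
from h import *
np.set_printoptions(precision=4,suppress=True)
m=camera_model("wrist");cv2.imwrite("pics/w1.png",read_camera("wrist"))
s=robot.get_state();print(s["clock"],s["tool_pos"],s["ee_rot"],s["width"],s["wrist_force"])
print(proj("wrist",[.4977,-.3144,.163],m),proj("wrist",s["tool_pos"],m))
```

```text
1.45 [ 0.4968 -0.3163  0.2499] [-3.1409  0.0003  1.5677] 0.5970221101906115 [0.9123 0.8607 0.1225]
[324.8789 236.4134] [323.7474 278.3586]
```

View pics/w1.png

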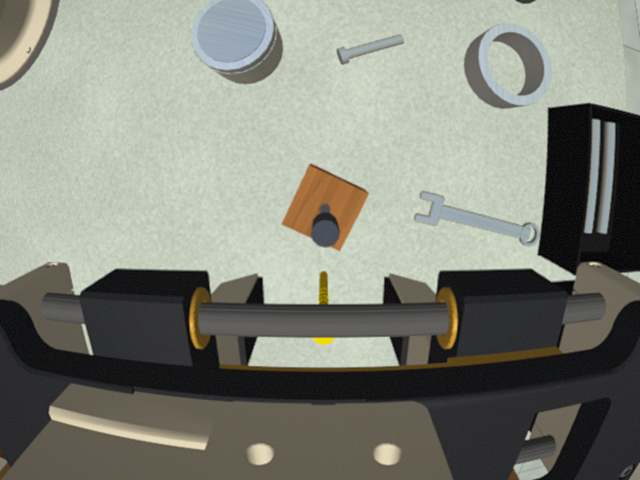

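Wrist view: the dark head is at about (325,232), centred over the stand, and the yellow rod is below it at (323,335), outside the finger corridor. I'll descend and grasp.

Request:
{"name": "drive_tool", "arguments": {"increments": [{"x": 0.003, "y": 0.001, "z": 0.03}, {"x": 0.003, "y": 0.001, "z": 0.07}, {"x": 0.003, "y": 0.001, "z": 0.1}, {"x": 0.003, "y": 0.001, "z": 0.123}, {"x": 0.003, "y": 0.001, "z": 0.123}, {"x": 0.003, "y": 0.001, "z": 0.123}, {"x": 0.003, "y": 0.001, "z": 0.123}]}}

```text
invalid input at $.increments[0]: expected keys x, y, z, yaw
```

Request:
{"name": "drive_tool", "arguments": {"increments": [{"x": 0}, {"x": 0}, {"x": 0}, {"x": 0}, {"x": 0}, {"x": 0}, {"x": 0}, {"x": 0}], "gripper": -1, "squeeze": 25}}

```text
invalid input at $.increments[0]: expected keys x, y, z, yaw
```

Request:
{"name": "drive_tool", "arguments": {"increments": [{"x": 0.003, "y": 0.001, "z": 0.03, "yaw": 0}, {"x": 0.003, "y": 0.001, "z": 0.07, "yaw": 0}, {"x": 0.003, "y": 0.001, "z": 0.1, "yaw": 0}, {"x": 0.003, "y": 0.001, "z": 0.123, "yaw": 0}, {"x": 0.003, "y": 0.001, "z": 0.123, "yaw": 0}, {"x": 0.003, "y": 0.001, "z": 0.123, "yaw": 0}, {"x": 0.003, "y": 0.001, "z": 0.123, "yaw": 0}]}}

```text
clock: 2.33
tool_pos: [0.4997, -0.3124, 0.1285]
ee_rot: [3.14, 0.001, 1.57]
wrist_force: [-0.5, 0.6, 0.4]
width: 0.597
grip_force: 0.0
```

Request:
{"name": "drive_tool", "arguments": {"increments": [{"x": 0, "y": 0, "z": 0, "yaw": 0}, {"x": 0, "y": 0, "z": 0, "yaw": 0}, {"x": 0, "y": 0, "z": 0, "yaw": 0}, {"x": 0, "y": 0, "z": 0, "yaw": 0}, {"x": 0, "y": 0, "z": 0, "yaw": 0}, {"x": 0, "y": 0, "z": 0, "yaw": 0}, {"x": 0, "y": 0, "z": 0, "yaw": 0}, {"x": 0, "y": 0, "z": 0, "yaw": 0}], "gripper": -1, "squeeze": 25}}

```text
clock: 3.32
tool_pos: [0.4989, -0.3117, 0.1272]
ee_rot: [3.141, 0.0, 1.571]
wrist_force: [-0.2, -0.4, 0.7]
width: 0.224
grip_force: 25.0
```

Request:
{"name": "drive_tool", "arguments": {"increments": [{"x": 0, "y": 0, "z": -0.015, "yaw": 0}, {"x": 0, "y": 0, "z": -0.035, "yaw": 0}, {"x": 0, "y": 0, "z": -0.06, "yaw": 0}, {"x": 0, "y": 0, "z": -0.09, "yaw": 0}, {"x": 0, "y": 0, "z": -0.12, "yaw": 0}, {"x": 0, "y": 0, "z": -0.12, "yaw": 0}, {"x": 0, "y": 0, "z": -0.12, "yaw": 0}]}}

```text
clock: 4.2
tool_pos: [0.4984, -0.3117, 0.247]
ee_rot: [-3.141, 0.0, 1.571]
wrist_force: [-0.1, -0.4, -1.3]
width: 0.227
grip_force: 25.0
```

Run:
```python
from h import *
np.set_printoptions(precision=4,suppress=True)
s=robot.get_state();print(s["clock"],s["tool_pos"],s["ee_rot"],s["width"],s["wrist_force"],s["joint_positions"])
delta([.552,.128,.25])
```

```text
4.2 [ 0.4984 -0.3117  0.247 ] [-3.1411  0.0003  1.5708] 0.22705654486891827 [-0.0891 -0.3573 -1.3158] [ 1.1053  0.4137 -0.7773  1.6507  0.3072  1.2043  0.2586]
tool delta [ 0.4397  0.0536 -0.0031] yaw tool None
```

Request:
{"name": "drive_tool", "arguments": {"increments": [{"x": 0.03, "y": 0.004, "z": 0, "yaw": 0}, {"x": 0.08, "y": 0.01, "z": 0, "yaw": 0}, {"x": 0.13, "y": 0.016, "z": 0, "yaw": 0}, {"x": 0.18, "y": 0.022, "z": 0, "yaw": 0}, {"x": 0.23, "y": 0.028, "z": 0, "yaw": 0}, {"x": 0.28, "y": 0.034, "z": 0, "yaw": 0}, {"x": 0.33, "y": 0.04, "z": 0, "yaw": 0}, {"x": 0.38, "y": 0.046, "z": 0, "yaw": 0}, {"x": 0.42, "y": 0.051, "z": 0, "yaw": 0}, {"x": 0.44, "y": 0.0535, "z": 0.015, "yaw": 0}, {"x": 0.44, "y": 0.0535, "z": 0.03, "yaw": 0}, {"x": 0.44, "y": 0.0535, "z": 0.03, "yaw": 0}]}}

```text
clock: 5.7
tool_pos: [0.5508, 0.1262, 0.2147]
ee_rot: [-3.137, 0.002, 1.57]
wrist_force: [-0.4, 0.2, -1.8]
width: 0.229
grip_force: 25.0
```

Request:
{"name": "drive_tool", "arguments": {"increments": [{"x": 0, "y": 0, "z": 0, "yaw": 0}, {"x": 0, "y": 0, "z": 0, "yaw": 0}]}}

```text
clock: 5.95
tool_pos: [0.5529, 0.1272, 0.2176]
ee_rot: [3.141, 0.0, 1.569]
wrist_force: [0.5, -0.1, -1.4]
width: 0.226
grip_force: 25.0
```

Run:
```python
from h import *
np.set_printoptions(precision=4,suppress=True)
m=camera_model("wrist");w=read_camera("wrist");sc=read_camera("scene");tp=read_camera("top")
for n,i in(("w2",w),("s2",sc),("t2",tp)): cv2.imwrite(f"pics/{n}.png",i)
s=robot.get_state();print(s["clock"],s["tool_pos"],s["ee_rot"],s["wrist_force"])
T=np.array(s["tool_pos"]);tip=T-[0,0,.119]
H=[[.552,.128,.07],[.5769,.0851,.07],[.6035,.0403,.07]]
for P in H+[tip,T+[0,0,.019]]: print(proj("wrist",P,m),proj("scene",P),proj("top",P))
import pickle;pickle.dump(m,open("m2.pkl","wb"))
a=cv2.resize(w[150:450,200:460],(520,600),interpolation=2)
b=sc[130:330,300:440]; b=cv2.resize(b,(280,400),interpolation=2)
out=np.zeros((600,800,3),np.uint8);out[:,:520]=a;out[:400,520:]=b;cv2.imwrite("pics/crop2.png",out)
```

```text
6.1 [0.5527 0.1278 0.2176] [3.1407 0.0001 1.57  ] [-0.262  -0.0797 -1.7994]
[322.2884 222.1819] [373.3505 236.5312] [241.9291 236.0096]
[348.8113 266.9983] [364.6874 248.0534] [263.1256 224.0931]
[374.6917 309.9328] [355.1842 261.0864] [285.1192 211.4439]
[323.0924 229.0507] [374.3668 224.8169] [239.752  234.2211]
[323.3152 290.6304] [378.8742 162.7702] [226.4185 225.7332]
```

View pics/crop2.png

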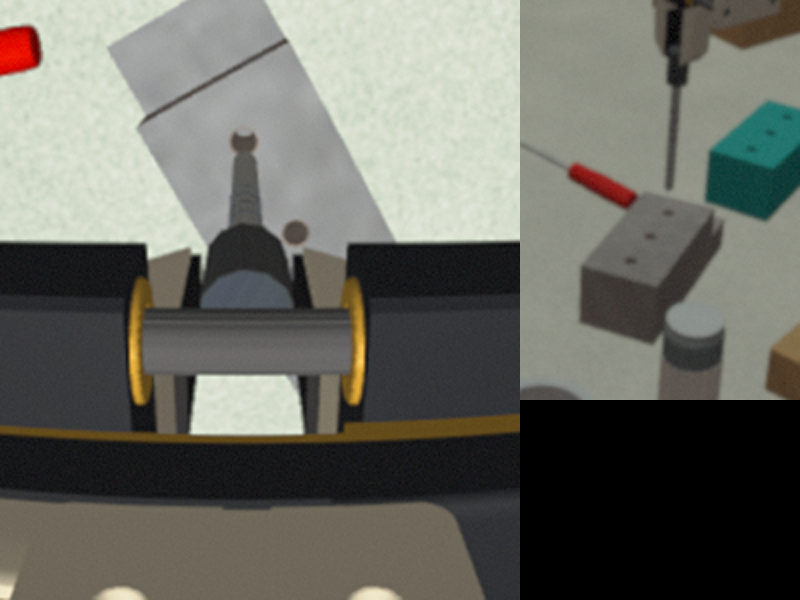

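The wrist crop shows the tip at about (321.5,230), hole_1 about (321.5,220) and hole_2 about (347.5,266). In the scene crop the tip is at about (374.5,224), hole_1 (374,236). Everything agrees with prediction to about a pixel, so I'll refine numerically.

Run:
```python
from h import *
import pickle
np.set_printoptions(precision=4,suppress=True,linewidth=150)
m=pickle.load(open("m2.pkl","rb")); w=cv2.cvtColor(cv2.imread("pics/w2.png"),6); s=cv2.cvtColor(cv2.imread("pics/s2.png"),6)
def dark(g,p,r):
    x,y=p; W=g[y-r:y+r+1,x-r:x+r+1].astype(float); b=np.median(W); W=np.clip(b-18-W,0,25); yy,xx=np.mgrid[-r:r+1,-r:r+1]
    return np.array(p)+[(W*xx).sum()/W.sum(),(W*yy).sum()/W.sum()]
h2=dark(w,(347,266),9); print("w h2",h2,onz("wrist",h2,.07,m))
print(w[212:240,308:336:1])
for p in((374,236),(365,248),(355,261)):
    c=dark(s,p,5); print("s",c,onz("scene",c,.07))
print(s[216:230,366:384])
```

```text
w h2 [346.0417 267.1767] [0.5743 0.0849 0.07  ]
[[169 169 169 165 164 168 164 161 165 162 161 163 158 158 161 159 164 163 161 164 163 164 163 163 164 162 162 162]
 [166 166 167 164 166 163 164 162 163 163 160 159 155 158 155 158 158 162 165 163 163 164 164 164 163 164 162 163]
 [165 167 165 166 165 164 160 160 160 156 152 153 154 152 151 153 154 157 159 162 164 164 164 164 164 163 163 162]
 [167 164 162 165 162 163 164 160 152 141 143 150 155 158 153 157 155 151 150 158 165 165 164 164 163 163 162 161]
 [163 166 165 164 165 162 162 153 132 113 120 146 152 157 157 154 150 135 123 146 163 165 163 164 166 163 164 163]
 [163 164 163 164 161 162 159 144 114  85  91 120 136 143 140 141 129 105  93 120 157 164 165 163 163 164 160 163]
 [164 163 164 159 162 162 153 132  94  73  73  85  91  96  96  92  86  77  74 104 145 163 165 167 163 162 163 161]
 [161 163 163 162 162 159 151 124  85  71  70  73  74  75  73  72  71  70  75  92 126 156 165 164 164 167 164 161]
 [162 160 161 162 162 160 146 115  78  68  73  72  73  72  76  73  73  72  76  90 121 154 167 166 166 163 162 164]
 [160 161 160 160
[... 2652 characters left out ...]
143 146 149 148 148 147]
 [146 146 145 146 145 135 110  82  73  76 101 130 146 147 149 149 148 149]
 [144 147 146 147 147 134 109  83  70  77 104 134 145 150 149 148 147 148]
 [145 146 147 147 143 136 111  88  75  85 110 136 148 147 146 147 150 149]
 [145 146 147 147 146 140 122 100  91 102 124 140 149 148 149 148 148 150]
 [140 143 144 146 146 144 134 123 118 126 138 146 147 148 148 149 149 152]
 [132 137 136 139 142 143 140 136 137 143 145 146 150 150 149 150 149 149]
 [117 121 124 127 133 135 137 140 139 144 146 146 147 150 149 150 149 148]
 [112 112 111 114 117 120 126 126 132 136 138 140 145 145 148 148 147 148]
 [111 109 109 108 109 111 113 117 120 120 125 128 133 135 139 142 144 143]]
```

Request:
{"name": "drive_tool", "arguments": {"increments": [{"x": 0.0015, "y": -0.0008, "z": 0.008, "yaw": 0}, {"x": 0.0015, "y": -0.0008, "z": 0.018, "yaw": 0}, {"x": 0.0015, "y": -0.0008, "z": 0.024, "yaw": 0}, {"x": 0.0015, "y": -0.0008, "z": 0.028, "yaw": 0}, {"x": 0.0015, "y": -0.0008, "z": 0.031, "yaw": 0}, {"x": 0.0015, "y": -0.0008, "z": 0.034, "yaw": 0}, {"x": 0.0015, "y": -0.0008, "z": 0.035, "yaw": 0}, {"x": 0.0015, "y": -0.0008, "z": 0.035, "yaw": 0}]}}

```text
clock: 7.1
tool_pos: [0.5516, 0.1298, 0.1822]
ee_rot: [3.142, -0.0, 1.571]
wrist_force: [-1.0, 0.8, -1.6]
width: 0.226
grip_force: 25.0
```

Request:
{"name": "drive_tool", "arguments": {"increments": [{"x": 0, "y": 0, "z": 0.006, "yaw": 0}, {"x": 0, "y": 0, "z": 0.012, "yaw": 0}, {"x": 0, "y": 0, "z": 0.017, "yaw": 0}, {"x": 0, "y": 0, "z": 0.017, "yaw": 0}, {"x": 0, "y": 0, "z": 0.017, "yaw": 0}]}}

```text
clock: 7.72
tool_pos: [0.5516, 0.1299, 0.1652]
ee_rot: [3.142, -0.0, 1.571]
wrist_force: [0.3, -0.6, -0.7]
width: 0.221
grip_force: 25.0
```

Request:
{"name": "drive_tool", "arguments": {"increments": [{"x": 0, "y": 0, "z": 0.0015, "yaw": 0}, {"x": 0, "y": 0, "z": 0.003, "yaw": 0}, {"x": 0, "y": 0, "z": 0.003, "yaw": 0}, {"x": 0, "y": 0, "z": 0.003, "yaw": 0}]}}

```text
clock: 8.22
tool_pos: [0.5516, 0.1298, 0.1622]
ee_rot: [3.141, 0.0, 1.571]
wrist_force: [-0.2, -0.8, -1.6]
width: 0.223
grip_force: 25.0
```

Request:
{"name": "drive_tool", "arguments": {"increments": [{"x": 0, "y": 0, "z": 0.0015, "yaw": 0}, {"x": 0, "y": 0, "z": 0.003, "yaw": 0}, {"x": 0, "y": 0, "z": 0.003, "yaw": 0}, {"x": 0, "y": 0, "z": 0.003, "yaw": 0}]}}

```text
clock: 8.72
tool_pos: [0.5516, 0.1298, 0.1591]
ee_rot: [3.142, -0.0, 1.571]
wrist_force: [0.3, 0.8, -1.1]
width: 0.226
grip_force: 25.0
```

Request:
{"name": "drive_tool", "arguments": {"increments": [{"x": 0, "y": 0, "z": 0.0015, "yaw": 0}, {"x": 0, "y": 0, "z": 0.003, "yaw": 0}, {"x": 0, "y": 0, "z": 0.003, "yaw": 0}, {"x": 0, "y": 0, "z": 0.003, "yaw": 0}]}}

```text
clock: 9.22
tool_pos: [0.5516, 0.1298, 0.1561]
ee_rot: [-3.142, -0.0, 1.571]
wrist_force: [0.3, -0.2, -1.6]
width: 0.222
grip_force: 25.0
```

Request:
{"name": "drive_tool", "arguments": {"increments": [{"x": 0, "y": 0, "z": 0.0015, "yaw": 0}, {"x": 0, "y": 0, "z": 0.003, "yaw": 0}, {"x": 0, "y": 0, "z": 0.003, "yaw": 0}, {"x": 0, "y": 0, "z": 0.003, "yaw": 0}]}}

```text
clock: 9.72
tool_pos: [0.5516, 0.1298, 0.1531]
ee_rot: [3.142, -0.0, 1.571]
wrist_force: [0.1, -0.1, -1.5]
width: 0.222
grip_force: 25.0
```

Request:
{"name": "drive_tool", "arguments": {"increments": [{"x": 0, "y": 0, "z": 0.0015, "yaw": 0}, {"x": 0, "y": 0, "z": 0.003, "yaw": 0}, {"x": 0, "y": 0, "z": 0.003, "yaw": 0}, {"x": 0, "y": 0, "z": 0.003, "yaw": 0}]}}

```text
clock: 10.22
tool_pos: [0.5516, 0.1298, 0.1501]
ee_rot: [-3.142, 0.0, 1.571]
wrist_force: [-0.4, -0.2, -1.9]
width: 0.219
grip_force: 25.0
```

Request:
{"name": "drive_tool", "arguments": {"increments": [{"x": 0, "y": 0, "z": 0.0015, "yaw": 0}, {"x": 0, "y": 0, "z": 0.003, "yaw": 0}, {"x": 0, "y": 0, "z": 0.003, "yaw": 0}, {"x": 0, "y": 0, "z": 0.003, "yaw": 0}]}}

```text
clock: 10.72
tool_pos: [0.5515, 0.1298, 0.1471]
ee_rot: [-3.142, -0.0, 1.571]
wrist_force: [-0.2, -0.1, -0.9]
width: 0.224
grip_force: 25.0
```

Request:
{"name": "drive_tool", "arguments": {"increments": [{"x": 0, "y": 0, "z": 0.0015, "yaw": 0}, {"x": 0, "y": 0, "z": 0.003, "yaw": 0}, {"x": 0, "y": 0, "z": 0.003, "yaw": 0}, {"x": 0, "y": 0, "z": 0.003, "yaw": 0}]}}

```text
clock: 11.22
tool_pos: [0.5516, 0.1298, 0.1441]
ee_rot: [3.142, -0.0, 1.571]
wrist_force: [0.6, 0.2, -1.7]
width: 0.227
grip_force: 25.0
```

Request:
{"name": "drive_tool", "arguments": {"increments": [{"x": 0, "y": 0, "z": 0.0015, "yaw": 0}, {"x": 0, "y": 0, "z": 0.003, "yaw": 0}, {"x": 0, "y": 0, "z": 0.003, "yaw": 0}, {"x": 0, "y": 0, "z": 0.003, "yaw": 0}]}}

```text
clock: 11.72
tool_pos: [0.5519, 0.13, 0.1415]
ee_rot: [3.141, -0.0, 1.571]
wrist_force: [-1.0, 0.2, 1.8]
width: 0.222
grip_force: 25.0
```

Request:
{"name": "drive_tool", "arguments": {"increments": [{"x": 0, "y": 0, "z": 0.0015, "yaw": 0}, {"x": 0, "y": 0, "z": 0.003, "yaw": 0}, {"x": 0, "y": 0, "z": 0.003, "yaw": 0}, {"x": 0, "y": 0, "z": 0.003, "yaw": 0}]}}

```text
clock: 12.22
tool_pos: [0.5518, 0.1299, 0.1384]
ee_rot: [3.141, -0.0, 1.571]
wrist_force: [-0.0, -0.1, 4.9]
width: 0.229
grip_force: 25.0
```

Request:
{"name": "drive_tool", "arguments": {"increments": [{"x": 0, "y": 0, "z": -0.015, "yaw": 0}, {"x": 0, "y": 0, "z": -0.04, "yaw": 0}, {"x": 0, "y": 0, "z": -0.065, "yaw": 0}, {"x": 0, "y": 0, "z": -0.077, "yaw": 0}, {"x": -0.015, "y": 0.0085, "z": -0.077, "yaw": 0}, {"x": -0.033, "y": 0.019, "z": -0.077, "yaw": 0}, {"x": -0.0434, "y": 0.0248, "z": -0.077, "yaw": 0}, {"x": -0.0434, "y": 0.0248, "z": -0.077, "yaw": 0}, {"x": -0.0434, "y": 0.0248, "z": -0.077, "yaw": 0}, {"x": -0.0434, "y": 0.0248, "z": -0.077, "yaw": 0}]}}

```text
clock: 13.48
tool_pos: [0.5759, 0.0874, 0.2151]
ee_rot: [-3.141, -0.0, 1.572]
wrist_force: [-0.0, 0.0, -1.3]
width: 0.225
grip_force: 25.0
```

Run:
```python
from h import *
np.set_printoptions(precision=4,suppress=True)
m=camera_model("wrist");w=read_camera("wrist");s=robot.get_state();print(s["clock"],s["tool_pos"],s["wrist_force"])
cv2.imwrite("pics/w3.png",w); T=np.array(s["tool_pos"])
print(proj("wrist",T-[0,0,.119],m),proj("wrist",[T[0],T[1],.07],m))
cv2.imwrite("pics/crop3.png",cv2.resize(w[190:270,270:380],(770,560),interpolation=2))
```

```text
13.525 [0.576  0.0873 0.2152] [-0.0592 -0.7878 -1.1899]
[323.5159 230.0051] [323.4911 223.7871]
```

View pics/crop3.png

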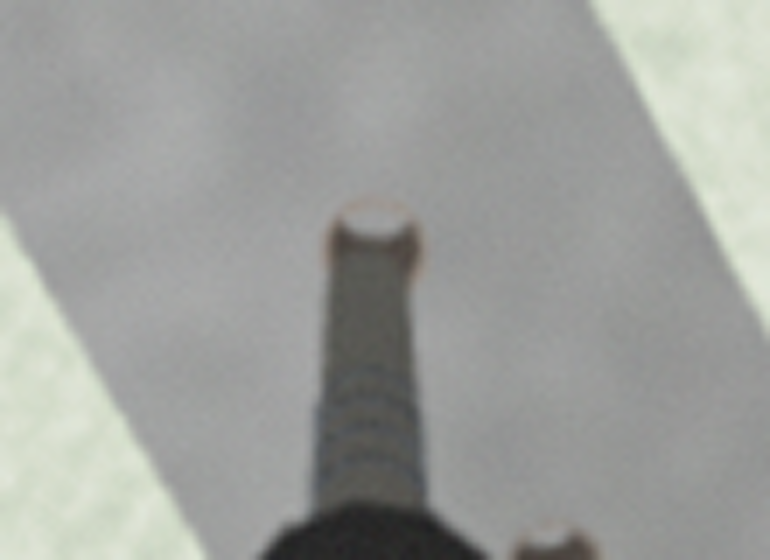

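The crop shows hole_2 centred at about (376,246) and the tip laterally at 372. That leaves about 1 mm in -y and 0.3 mm in +x to correct before inserting.

Request:
{"name": "drive_tool", "arguments": {"increments": [{"x": -0.001, "y": 0.0003, "z": 0.008, "yaw": 0}, {"x": -0.001, "y": 0.0003, "z": 0.018, "yaw": 0}, {"x": -0.001, "y": 0.0003, "z": 0.024, "yaw": 0}, {"x": -0.001, "y": 0.0003, "z": 0.028, "yaw": 0}, {"x": -0.001, "y": 0.0003, "z": 0.031, "yaw": 0}, {"x": -0.001, "y": 0.0003, "z": 0.033, "yaw": 0}, {"x": -0.001, "y": 0.0003, "z": 0.033, "yaw": 0}, {"x": -0.001, "y": 0.0003, "z": 0.033, "yaw": 0}]}}

```text
clock: 14.52
tool_pos: [0.5768, 0.0854, 0.1824]
ee_rot: [3.141, -0.0, 1.571]
wrist_force: [0.1, -0.1, -1.7]
width: 0.222
grip_force: 25.0
```

Request:
{"name": "drive_tool", "arguments": {"increments": [{"x": 0, "y": 0, "z": 0.006, "yaw": 0}, {"x": 0, "y": 0, "z": 0.012, "yaw": 0}, {"x": 0, "y": 0, "z": 0.016, "yaw": 0}, {"x": 0, "y": 0, "z": 0.016, "yaw": 0}, {"x": 0, "y": 0, "z": 0.016, "yaw": 0}]}}

```text
clock: 15.15
tool_pos: [0.5768, 0.0855, 0.1662]
ee_rot: [3.141, -0.0, 1.571]
wrist_force: [-0.0, 0.1, -2.0]
width: 0.226
grip_force: 25.0
```

Request:
{"name": "drive_tool", "arguments": {"increments": [{"x": 0, "y": 0, "z": 0.002, "yaw": 0}, {"x": 0, "y": 0, "z": 0.004, "yaw": 0}, {"x": 0, "y": 0, "z": 0.004, "yaw": 0}, {"x": 0, "y": 0, "z": 0.004, "yaw": 0}]}}

```text
clock: 15.65
tool_pos: [0.5767, 0.0854, 0.1622]
ee_rot: [3.142, 0.0, 1.571]
wrist_force: [-0.1, 0.6, -2.2]
width: 0.223
grip_force: 25.0
```

Request:
{"name": "drive_tool", "arguments": {"increments": [{"x": 0, "y": 0, "z": 0.0015, "yaw": 0}, {"x": 0, "y": 0, "z": 0.003, "yaw": 0}, {"x": 0, "y": 0, "z": 0.003, "yaw": 0}, {"x": 0, "y": 0, "z": 0.003, "yaw": 0}]}}

```text
clock: 16.15
tool_pos: [0.5767, 0.0854, 0.1591]
ee_rot: [3.142, -0.0, 1.571]
wrist_force: [-0.2, 0.1, -1.0]
width: 0.225
grip_force: 25.0
```

Request:
{"name": "drive_tool", "arguments": {"increments": [{"x": 0, "y": 0, "z": 0.0015, "yaw": 0}, {"x": 0, "y": 0, "z": 0.003, "yaw": 0}, {"x": 0, "y": 0, "z": 0.003, "yaw": 0}, {"x": 0, "y": 0, "z": 0.003, "yaw": 0}]}}

```text
clock: 16.65
tool_pos: [0.5767, 0.0854, 0.1561]
ee_rot: [3.142, -0.0, 1.571]
wrist_force: [0.4, -0.5, -1.7]
width: 0.222
grip_force: 25.0
```

Request:
{"name": "drive_tool", "arguments": {"increments": [{"x": 0, "y": 0, "z": 0.0015, "yaw": 0}, {"x": 0, "y": 0, "z": 0.003, "yaw": 0}, {"x": 0, "y": 0, "z": 0.003, "yaw": 0}, {"x": 0, "y": 0, "z": 0.003, "yaw": 0}]}}

```text
clock: 17.15
tool_pos: [0.5767, 0.0854, 0.1531]
ee_rot: [3.142, -0.0, 1.571]
wrist_force: [-0.1, -0.3, -1.4]
width: 0.219
grip_force: 25.0
```

Request:
{"name": "drive_tool", "arguments": {"increments": [{"x": 0, "y": 0, "z": 0.0015, "yaw": 0}, {"x": 0, "y": 0, "z": 0.003, "yaw": 0}, {"x": 0, "y": 0, "z": 0.003, "yaw": 0}, {"x": 0, "y": 0, "z": 0.003, "yaw": 0}]}}

```text
clock: 17.65
tool_pos: [0.5769, 0.0856, 0.1504]
ee_rot: [3.141, -0.0, 1.571]
wrist_force: [0.0, 1.3, 2.2]
width: 0.227
grip_force: 25.0
```

Request:
{"name": "drive_tool", "arguments": {"increments": [{"x": 0, "y": 0, "z": -0.015, "yaw": 0}, {"x": 0, "y": 0, "z": -0.035, "yaw": 0}, {"x": 0, "y": 0, "z": -0.055, "yaw": 0}, {"x": 0, "y": 0, "z": -0.065, "yaw": 0}, {"x": -0.015, "y": 0.0085, "z": -0.065, "yaw": 0}, {"x": -0.033, "y": 0.019, "z": -0.065, "yaw": 0}, {"x": -0.0432, "y": 0.0246, "z": -0.065, "yaw": 0}, {"x": -0.0432, "y": 0.0246, "z": -0.065, "yaw": 0}, {"x": -0.0432, "y": 0.0246, "z": -0.065, "yaw": 0}, {"x": -0.0432, "y": 0.0246, "z": -0.065, "yaw": 0}]}}

```text
clock: 18.9
tool_pos: [0.6009, 0.0432, 0.2151]
ee_rot: [-3.141, -0.0, 1.572]
wrist_force: [0.0, 0.9, -1.6]
width: 0.222
grip_force: 25.0
```

Run:
```python
from h import *
np.set_printoptions(precision=4,suppress=True)
m=camera_model("wrist");w=read_camera("wrist");s=robot.get_state();print(s["clock"],s["tool_pos"],s["wrist_force"])
cv2.imwrite("pics/w4.png",w); T=np.array(s["tool_pos"])
print(proj("wrist",T-[0,0,.119],m),proj("wrist",[T[0],T[1],.07],m))
cv2.imwrite("pics/crop4.png",cv2.resize(w[190:270,270:380],(770,560),interpolation=2))
```

```text
18.95 [0.601  0.0431 0.2152] [-0.3831 -0.2622 -1.6076]
[323.5321 230.0187] [323.5071 223.8016]
```

View pics/crop4.png

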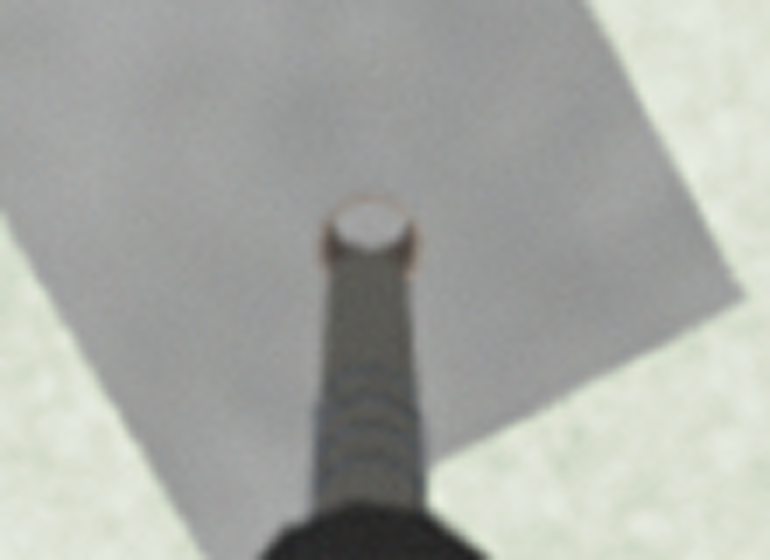

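Hole_3 is at about (369,246) and the tip laterally at 370, so it needs the same -1 mm y correction and no x shift.

Request:
{"name": "drive_tool", "arguments": {"increments": [{"x": -0.0008, "y": 0, "z": 0.008, "yaw": 0}, {"x": -0.0008, "y": 0, "z": 0.018, "yaw": 0}, {"x": -0.0008, "y": 0, "z": 0.024, "yaw": 0}, {"x": -0.0008, "y": 0, "z": 0.028, "yaw": 0}, {"x": -0.0008, "y": 0, "z": 0.031, "yaw": 0}, {"x": -0.0008, "y": 0, "z": 0.033, "yaw": 0}, {"x": -0.0008, "y": 0, "z": 0.033, "yaw": 0}, {"x": -0.0008, "y": 0, "z": 0.033, "yaw": 0}]}}

```text
clock: 19.95
tool_pos: [0.6014, 0.0414, 0.1824]
ee_rot: [3.141, 0.0, 1.571]
wrist_force: [0.5, 1.0, -1.0]
width: 0.226
grip_force: 25.0
```

Request:
{"name": "drive_tool", "arguments": {"increments": [{"x": 0, "y": 0, "z": 0.006, "yaw": 0}, {"x": 0, "y": 0, "z": 0.012, "yaw": 0}, {"x": 0, "y": 0, "z": 0.016, "yaw": 0}, {"x": 0, "y": 0, "z": 0.016, "yaw": 0}, {"x": 0, "y": 0, "z": 0.016, "yaw": 0}]}}

```text
clock: 20.58
tool_pos: [0.6014, 0.0415, 0.1662]
ee_rot: [3.141, -0.0, 1.571]
wrist_force: [-0.2, -0.6, -1.9]
width: 0.225
grip_force: 25.0
```

Request:
{"name": "drive_tool", "arguments": {"increments": [{"x": 0, "y": 0, "z": 0.002, "yaw": 0}, {"x": 0, "y": 0, "z": 0.004, "yaw": 0}, {"x": 0, "y": 0, "z": 0.004, "yaw": 0}, {"x": 0, "y": 0, "z": 0.004, "yaw": 0}]}}

```text
clock: 21.08
tool_pos: [0.6013, 0.0415, 0.1621]
ee_rot: [3.142, -0.0, 1.571]
wrist_force: [0.8, -0.4, -1.3]
width: 0.224
grip_force: 25.0
```

Request:
{"name": "drive_tool", "arguments": {"increments": [{"x": 0, "y": 0, "z": 0.0015, "yaw": 0}, {"x": 0, "y": 0, "z": 0.003, "yaw": 0}, {"x": 0, "y": 0, "z": 0.003, "yaw": 0}, {"x": 0, "y": 0, "z": 0.003, "yaw": 0}]}}

```text
clock: 21.58
tool_pos: [0.6016, 0.0415, 0.1595]
ee_rot: [3.141, -0.0, 1.571]
wrist_force: [-0.4, 0.2, 1.8]
width: 0.224
grip_force: 25.0
```

Request:
{"name": "drive_tool", "arguments": {"increments": [{"x": 0, "y": 0, "z": 0.0015, "yaw": 0}, {"x": 0, "y": 0, "z": 0.003, "yaw": 0}, {"x": 0, "y": 0, "z": 0.003, "yaw": 0}, {"x": 0, "y": 0, "z": 0.003, "yaw": 0}]}}

```text
clock: 22.08
tool_pos: [0.6016, 0.0415, 0.1564]
ee_rot: [3.141, -0.0, 1.571]
wrist_force: [-0.1, 0.7, 4.5]
width: 0.222
grip_force: 25.0
```

Contact at TCP z came at about 0.1428 (hole_1), 0.152 (hole_2) and 0.161 (hole_3), which puts the depths near 46, 37 and 28 mm. Hole_1 is the deepest, so I'm going back there.

Request:
{"name": "drive_tool", "arguments": {"increments": [{"x": 0, "y": 0, "z": -0.015, "yaw": 0}, {"x": 0, "y": 0, "z": -0.035, "yaw": 0}, {"x": 0, "y": 0, "z": -0.05, "yaw": 0}, {"x": 0, "y": 0, "z": -0.059, "yaw": 0}, {"x": 0.015, "y": -0.0085, "z": -0.059, "yaw": 0}, {"x": 0.04, "y": -0.0225, "z": -0.059, "yaw": 0}, {"x": 0.065, "y": -0.0366, "z": -0.059, "yaw": 0}, {"x": 0.082, "y": -0.046, "z": -0.059, "yaw": 0}, {"x": 0.088, "y": -0.0496, "z": -0.059, "yaw": 0}, {"x": 0.088, "y": -0.0496, "z": -0.059, "yaw": 0}, {"x": 0.088, "y": -0.0496, "z": -0.059, "yaw": 0}, {"x": 0.088, "y": -0.0496, "z": -0.059, "yaw": 0}]}}

```text
clock: 23.58
tool_pos: [0.5521, 0.1283, 0.215]
ee_rot: [-3.141, 0.0, 1.569]
wrist_force: [-0.2, -0.1, -1.3]
width: 0.226
grip_force: 25.0
```

Run:
```python
from h import *
w=read_camera("wrist");s=robot.get_state();print(s["clock"],s["tool_pos"],s["wrist_force"])
cv2.imwrite("pics/crop5.png",cv2.resize(w[190:270,270:380],(770,560),interpolation=2))
```

```text
23.625 [0.55207521 0.1285473  0.2150088 ] [ 0.83062918  0.09971815 -1.79385938]
```

View pics/crop5.png

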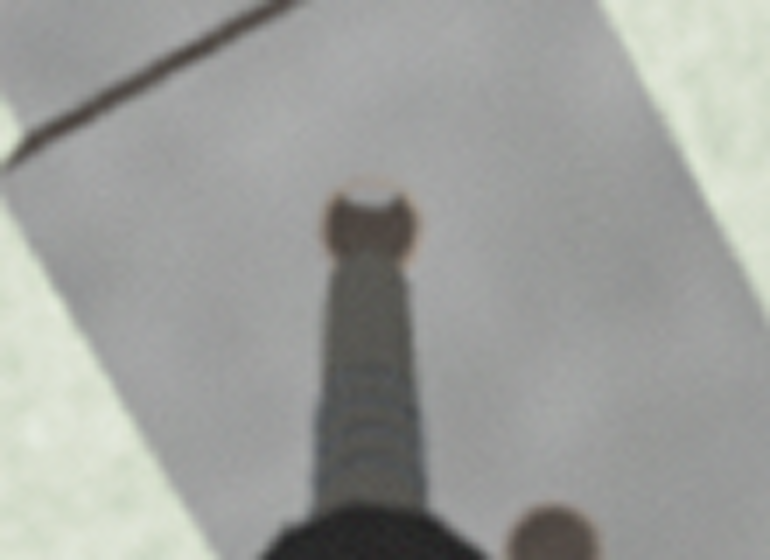

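Hole_1 is at about (371,226) and the tip laterally at 371, so it needs about +1.2 mm in y. Inserting.

Request:
{"name": "drive_tool", "arguments": {"increments": [{"x": 0.0012, "y": 0, "z": 0.008, "yaw": 0}, {"x": 0.0012, "y": 0, "z": 0.018, "yaw": 0}, {"x": 0.0012, "y": 0, "z": 0.024, "yaw": 0}, {"x": 0.0012, "y": 0, "z": 0.028, "yaw": 0}, {"x": 0.0012, "y": 0, "z": 0.031, "yaw": 0}, {"x": 0.0012, "y": 0, "z": 0.033, "yaw": 0}, {"x": 0.0012, "y": 0, "z": 0.033, "yaw": 0}, {"x": 0.0012, "y": 0, "z": 0.033, "yaw": 0}]}}

```text
clock: 24.62
tool_pos: [0.5518, 0.1306, 0.1823]
ee_rot: [3.141, -0.0, 1.571]
wrist_force: [0.3, -0.5, -1.2]
width: 0.224
grip_force: 25.0
```

Request:
{"name": "drive_tool", "arguments": {"increments": [{"x": -0.0005, "y": 0, "z": 0.006, "yaw": 0}, {"x": -0.0005, "y": 0, "z": 0.014, "yaw": 0}, {"x": -0.0005, "y": 0, "z": 0.022, "yaw": 0}, {"x": -0.0005, "y": 0, "z": 0.03, "yaw": 0}, {"x": -0.0005, "y": 0, "z": 0.035, "yaw": 0}, {"x": -0.0005, "y": 0, "z": 0.037, "yaw": 0}, {"x": -0.0005, "y": 0, "z": 0.037, "yaw": 0}, {"x": -0.0005, "y": 0, "z": 0.037, "yaw": 0}]}}

```text
clock: 25.62
tool_pos: [0.5518, 0.1302, 0.1454]
ee_rot: [3.141, -0.0, 1.571]
wrist_force: [0.1, -0.4, -2.3]
width: 0.227
grip_force: 25.0
```

Request:
{"name": "drive_tool", "arguments": {"increments": [{"x": 0, "y": 0, "z": 0.001, "yaw": 0}, {"x": 0, "y": 0, "z": 0.002, "yaw": 0}, {"x": 0, "y": 0, "z": 0.003, "yaw": 0}, {"x": 0, "y": 0, "z": 0.003, "yaw": 0}, {"x": 0, "y": 0, "z": 0.003, "yaw": 0}]}}

```text
clock: 26.25
tool_pos: [0.5517, 0.1301, 0.1421]
ee_rot: [-3.142, -0.0, 1.571]
wrist_force: [-0.1, 0.1, -1.4]
width: 0.224
grip_force: 25.0
```

Request:
{"name": "drive_tool", "arguments": {"increments": [{"x": 0, "y": 0, "z": 0.0005, "yaw": 0}, {"x": 0, "y": 0, "z": 0.001, "yaw": 0}, {"x": 0, "y": 0, "z": 0.001, "yaw": 0}, {"x": 0, "y": 0, "z": 0.001, "yaw": 0}]}}

```text
clock: 26.75
tool_pos: [0.5519, 0.1302, 0.1414]
ee_rot: [3.141, -0.0, 1.571]
wrist_force: [0.7, -0.2, 2.0]
width: 0.223
grip_force: 25.0
```

Request:
{"name": "drive_tool", "arguments": {"increments": [{"x": 0, "y": 0, "z": 0.0005, "yaw": 0}, {"x": 0, "y": 0, "z": 0.001, "yaw": 0}, {"x": 0, "y": 0, "z": 0.001, "yaw": 0}, {"x": 0, "y": 0, "z": 0.001, "yaw": 0}]}}

```text
clock: 27.25
tool_pos: [0.5518, 0.1301, 0.1403]
ee_rot: [3.141, -0.0, 1.571]
wrist_force: [-0.1, 0.6, 2.8]
width: 0.222
grip_force: 25.0
```

Request:
{"name": "drive_tool", "arguments": {"increments": [{"x": 0, "y": 0, "z": -0.0007, "yaw": 0}, {"x": 0, "y": 0, "z": -0.0015, "yaw": 0}, {"x": 0, "y": 0, "z": -0.0015, "yaw": 0}, {"x": 0, "y": 0, "z": -0.0015, "yaw": 0}]}}

```text
clock: 27.75
tool_pos: [0.5516, 0.13, 0.1416]
ee_rot: [-3.142, 0.0, 1.571]
wrist_force: [0.2, -0.5, 1.1]
width: 0.225
grip_force: 25.0
```

Request:
{"name": "drive_tool", "arguments": {"increments": [{"x": 0, "y": 0, "z": 0, "yaw": 0}, {"x": 0, "y": 0, "z": 0, "yaw": 0}, {"x": 0, "y": 0, "z": 0, "yaw": 0}, {"x": 0, "y": 0, "z": 0, "yaw": 0}, {"x": 0, "y": 0, "z": 0, "yaw": 0}, {"x": 0, "y": 0, "z": 0, "yaw": 0}, {"x": 0, "y": 0, "z": 0, "yaw": 0}, {"x": 0, "y": 0, "z": 0, "yaw": 0}], "gripper": 0.3}}

```text
clock: 28.75
tool_pos: [0.5517, 0.1301, 0.1416]
ee_rot: [3.142, 0.0, 1.571]
wrist_force: [0.4, 0.3, -0.3]
width: 0.647
grip_force: 0.0
```

Request:
{"name": "drive_tool", "arguments": {"increments": [{"x": 0, "y": 0, "z": -0.01, "yaw": 0}, {"x": 0, "y": 0, "z": -0.03, "yaw": 0}, {"x": 0, "y": 0, "z": -0.06, "yaw": 0}, {"x": 0, "y": 0, "z": -0.09, "yaw": 0}, {"x": 0, "y": 0, "z": -0.12, "yaw": 0}, {"x": 0, "y": 0, "z": -0.12, "yaw": 0}, {"x": 0, "y": 0, "z": -0.12, "yaw": 0}]}}

```text
clock: 29.62
tool_pos: [0.5516, 0.13, 0.2621]
ee_rot: [3.141, 0.0, 1.571]
wrist_force: [0.5, -0.7, -1.2]
width: 0.647
grip_force: 0.0
```

Run:
```python
from h import *
w=read_camera("wrist");sc=read_camera("scene");s=robot.get_state();print(s["clock"],s["tool_pos"],s["wrist_force"])
out=np.zeros((480,800,3),np.uint8);out[:,:400]=cv2.resize(w[100:340,220:420],(400,480));out[:,400:]=cv2.resize(sc[120:300,300:450],(400,480));cv2.imwrite("pics/fin.png",out)
t0=cv2.imread("pics/top0.png");t=read_camera("top");cv2.imwrite("pics/topf.png",t)
```

```text
29.725 [0.55107497 0.12975702 0.26101125] [ 0.56422759  0.23162319 -0.29349084]
```

View pics/fin.png

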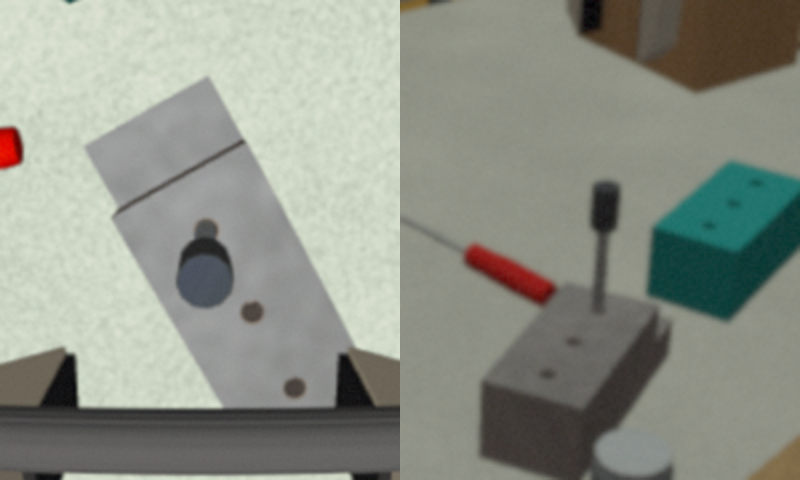

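The rod stands free in hole_1, next to the step (head at 205,275 in the wrist crop), with the gripper clear above. Handing in.

```bash
python3 -c "
from station import ticket
print(ticket.sign_off())"
```

```text
the job is handed in; nothing more can be done
None
```

I sounded all three holes in order (depths about 46, 37 and 28 mm), left the rod standing released in hole_1, the deepest, and handed the job in at about 30 s; no verdict came back.

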